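Lay the next staggered course of a small shielding wall

ROBOT

A 6-joint arm with a two-finger parallel gripper is mounted at the origin on the work surface. World frame = base frame: x ahead of the robot, y to its left, z up, the work surface at z = 0. Lengths are in m, angles in degrees, forces in N, time in s.
With the tool pointing down it reaches from about 0.375 to 0.9 m from the base axis. Payload 3.1 kg.
Tool frame: the origin (TCP) lies at the very end of the fingers, on their centre line; the grasp point (between the pads) lies 19 mm behind it; z points along the fingers, y is the line along which they close (so a half turn about z gives the same grasp; the last joint's range is limited). The gripper opens to 87 mm and grips with 3 to 60 N. Pads are 19 mm wide; open, the fingers measure 117 mm over their backs; the gripper's body (75 mm by 190 mm) begins 51 mm behind the grasp point.
Start: joints at [62.252, 30.224, 82.088, -0, 67.689, -10.227], TCP at [0.188, 0.596, 0.223] pointing down, gripper open.
Joint ranges: [-176.69, 176.69], [-43.24, 126.21], [12.49, 139.97], [-82, 262], [0, 151.66], [-163.58, 163.58]. Speed limits (degrees/s): [159.86, 159.86, 180, 180, 180, 180].

INTERFACE

Orientations are given as a 3x3 rotation matrix whose columns are the frame's x, y, z axes.
In Python, from rig import * gives the robot as it stands.
- The arm moves only by the tool jog_arm, never from a script. Its arguments are lists of equal length, an entry for each row: "delta_pos": the shift along the world's x, y, z in cm, a list of three; "turn": the turn about the world's z in degrees; "grip": the closure, from 0 (fully open) to 1 (shut). In form: {"delta_pos": [[x, y, z], ...], "turn": [turn, ...], "grip": [grip, ...]}. A call has 1 to 12 rows; each row is the pose to reach, as a shift and turn from the pose commanded when the call began; what a row does not reach only later rows make up. A row lasts 1/8 s, in which the tool goes at most 62.5 mm and 10.7 degrees, less where a joint would pass 70% of its speed; a pose out of reach is approached as far as the arm can. A call with a gripper value outside its range is refused whole. The fingers move at their own pace and stop on an object; the grip force is fixed at half the most. Time passes only in rows, so rows that repeat a pose let the fingers close. It gives the time, the measured TCP pose, the force, the opening and the grip force at its end, in the units of the state.
- read_state(): the state, without advancing time (a new reading comes with each control period).
- capture(name): name is "scene" or "top" or "wrist"; returns a dict with "color" (480x640x3 uint8, blue, green, red), "fovy" (degrees; the focal length in pixels is half the picture's height over the tangent of half this angle, whatever the lens; pixels are square), "cx", "cy" (the principal point, pixels), "camera_from_world" (4x4, takes a point from world to camera coordinates). Camera axes: x right, y up, looking along -z (the intrinsics and any distortion apply to the point x, -y, -z); pixel columns grow to the right and rows downward; lengths in m; the calibration is good to about 2 mm. The wrist camera is an equidistant fisheye: a pixel r from the principal point sees the ray r / f radians off the axis. A picture is of the moment at which its call begins. There is no depth.
- hand_in(): hands the job in; it is judged then, once.
The state is a dict: "time_s": time; "joint_positions": joint angles; "qvel": joint speeds; "tau": joint torques, N m; "position": TCP position; "tcp_rot": TCP orientation; "force": force on the tool from outside, world axes, zero at the start; "moment": the same for the moment, N m; "opening": opening from 0.0 (shut) to 1.0 (fully open); "grasp_force": force on a finger pad.
Only numpy, scipy, OpenCV 4.12 (cv2) and the standard library are available. Lean on these libraries where they do the work, as an engineer would, in place of code of your own. Each camera call takes 0.05 s, during which the arm holds its last target. There are 200 camera calls.

TASK

Lay the third course of the steel shielding wall with the two full bricks and the half brick: laid flat on top from the end stop to the open end, in the order that makes every joint lie over the middle of a brick of the course below, ending where the wall ends. Push the bricks tight against the end stop and each other so that no gap is left, faces flush with the wall, and let go. The two odd bricks (the short one and the thin one) and the things on the bench stay where they are.

Things in the scene. Friction and masses are not known exactly. Their poses are not given: they have to be found in the camera images.
- wall: fixed wall: 10 mm base plate (60 x 236 mm), on it two fixed courses of grey steel bricks, each 30 mm high, 40 mm thick, 200 mm long; top at z = 70 mm. Origin on the table under the courses' middle; y along the wall, z up, x out of its far face. Courses run from y = -100 mm (end stop) to +100 mm (open end).
- wall_stop (a point): middle of the lower edge of the place for the third course at the end stop: on the stop's face, at the height of the second course's top. The stop is a grey painted upright 50 mm wide, 14 mm thick, 100 mm high above the table. Axes as the wall's.
- wall_top (a point): centre of the second course's top face, axes as the wall's. Joints of the second course lie 40 and 120 mm from the end stop (half, full, full); the bottom course, seen from the stop, is full, full, half (joints at 80 and 160 mm), and so the third must be.
- brick_a: a full shielding brick of bare grey steel, 40 x 30 x 80 mm, about 0.75 kg; at the start it stands on end. Origin at its centre; its x axis runs along the 40 mm side, y along the 30 mm side, z along the 80 mm length (up at the start). It can be held across the 40 mm side.
- brick_b: a full shielding brick of bare grey steel, 40 x 30 x 80 mm, about 0.75 kg; at the start it stands on end. Origin at its centre; its x axis runs along the 40 mm side, y along the 30 mm side, z along the 80 mm length (up at the start). It can be held across the 40 mm side. Interchangeable with brick_a.
- half_brick: the half brick of bare grey steel, 40 x 40 mm and 30 mm high, about 0.375 kg; lies flat at the start. Origin at its centre, z axis along the 30 mm height, x and y along the equal 40 mm sides.
- short_brick: odd brick, not to be used: 40 x 30 x 60 mm, steel, standing on end (60 mm tall). Origin at its centre, z up.
- thin_brick: odd brick, not to be used: 40 x 20 x 80 mm, steel, standing on end (80 mm tall; only 20 mm along its y axis). Origin at its centre, z up.
- source_pot: round grey lidded pot behind the wall, 60 mm across, 80 mm tall with its knob. Origin under its centre. Leave alone.
- vial: small glass vial with a black cap, 24 mm across, 46 mm tall, upright among the bricks. Origin under its centre. Leave alone.
- survey_meter: yellow instrument 100 x 150 mm, 60 mm high, with a black carrying handle up to 100 mm. Origin under its centre. Leave alone.
- tip_box: orange box 85 x 120 mm, 45 mm high, with yellow pipette tips standing to 57 mm. Origin under its centre. Leave alone.

How it is judged (in metres and radians):
At the end, for the whole second after the job is handed in: From the end stop, full, full and half brick lie flat on the second course: gap at the stop and at each joint under 2.5 mm, faces within 4 mm of the wall's, height within 3 mm, each within 0.06 rad of the wall's directions, at rest (((x of brick_a in the frame of wall between -0.004 and 0.004 m and z of brick_a in the frame of wall between 0.082 and 0.088 m and angle between the y axis of each of brick_a, brick_b and the z axis of wall, either way round below 0.06 rad and angle between the z axis of each of brick_a, brick_b and the y axis of wall, either way round below 0.06 rad and x of brick_b in the frame of wall between -0.004 and 0.004 m and z of brick_b in the frame of wall between 0.082 and 0.088 m and y of brick_a in the frame of wall between -0.0615 and -0.0575 m and y of brick_b in the frame of wall above 0 m and distance between brick_a and brick_b below 0.0825 m and distance between brick_b and half_brick below 0.0625 m) or (x of brick_b in the frame of wall between -0.004 and 0.004 m and z of brick_b in the frame of wall between 0.082 and 0.088 m and angle between the y axis of each of brick_b, brick_a and the z axis of wall, either way round below 0.06 rad and angle between the z axis of each of brick_b, brick_a and the y axis of wall, either way round below 0.06 rad and x of brick_a in the frame of wall between -0.004 and 0.004 m and z of brick_a in the frame of wall between 0.082 and 0.088 m and y of brick_b in the frame of wall between -0.0615 and -0.0575 m and y of brick_a in the frame of wall above 0 m and distance between brick_b and brick_a below 0.0825 m and distance between brick_a and half_brick below 0.0625 m)) and x of half_brick in the frame of wall between -0.004 and 0.004 m and z of half_brick in the frame of wall between 0.082 and 0.088 m and y of half_brick in the frame of wall above 0.07 m and angle between the z axis of half_brick and the z axis of wall, either way round below 0.06 rad and (angle between the x axis of half_brick and the x axis of wall, either way round below 0.06 rad or angle between the y axis of half_brick and the x axis of wall, either way round below 0.06 rad) and linear speed of each of brick_a, brick_b, half_brick below 0.01 m/s); the robot touches nothing.
It fails at once if an odd brick, the pot, the vial, the survey meter or the tip box is displaced by more than 20 mm (distance of any of short_brick, thin_brick, source_pot, vial, survey_meter, tip_box from where it was at the start of the episode above 0.02 m).
It also fails if it takes over 72 s, if anything falls off the work surface, if the arm or the gripper's body presses on something with over 40 N, if the wrist force passes 120 N, or if a joint passes its speed limit or range.

## Working session

There is one attempt and no reset: what is moved stays moved. The work goes in short steps, Python scripts to look and compute and a tool call to move; the robot and the scene stay as the last step left them, time stands still between calls to the robot, and variables do not carry over. Pictures are saved under pics/ and viewed, at most 10 in all, crops included, and the job is handed in when it is done.

Besides the shell and the picture viewer there is one more tool, called after "Emit:" as name(argument=value, ...) on one line, values as JSON. jog_arm: Moves the arm, as the interface text tells. Its arguments: {"type":"object","properties":{"delta_pos":{"type":"array"},"turn":{"type":"array"},"grip":{"type":"array"}},"required":["delta_pos","turn","grip"]}

```bash
ls; mkdir -p pics
python3 - <<'E'
from rig import *
import cv2
for n in ["scene","top"]:
    c=capture(n); cv2.imwrite(f"pics/{n}0.png",c["color"]); print(n,c["fovy"],c["cx"],c["cy"],c["camera_from_world"].tolist() if hasattr(c["camera_from_world"],'tolist') else c["camera_from_world"])
s=read_state();print(s["position"],s["tcp_rot"],s["opening"],s["time_s"])
E
```

```text
pics
scene 50.64369462616947 312.70006027211497 234.42376139707406 [[0.7931075672596553, 0.609065276233915, 0.0044582554408872715, -0.3809722711391912], [-0.3560583265715355, 0.4576855637146743, 0.8147063230675571, 0.21390336658297227], [0.4941688525540123, -0.6477371488908797, 0.579856647036287, -1.404808911352424], [0.0, 0.0, 0.0, 1.0]]
top 46.973546255044894 306.4500632710752 238.4514162576987 [[0.003267592849353552, -0.9996209292648549, 0.027337165409728022, -0.16584801092024065], [0.987921678635901, 0.007462044286402239, 0.15477427039495759, -0.5793066952603568], [-0.15491959113744946, 0.026501239041519308, 0.9875715693614664, -1.1084577773407345], [0.0, 0.0, 0.0, 1.0]]
[0.18784099 0.59541967 0.22165681] [[-9.53603736e-01  3.01063398e-01 -8.63770701e-04]
 [ 3.01064488e-01  9.53602195e-01 -1.74015617e-03]
 [ 2.99796307e-04 -1.91947011e-03 -9.99998113e-01]] 1.0014153083709432 0.1
```

View pics/scene0.png

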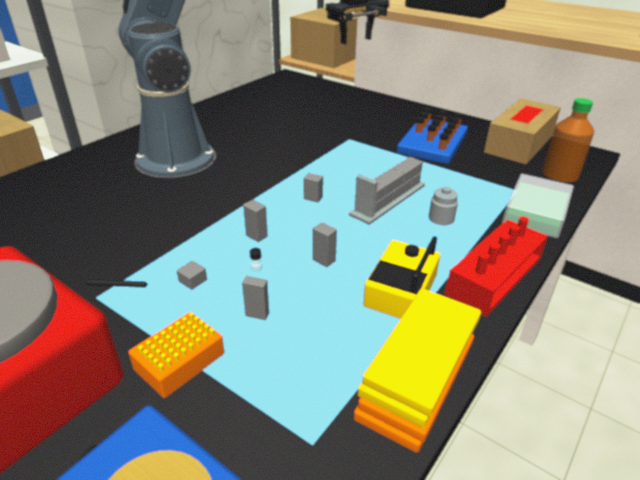

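View pics/top0.png

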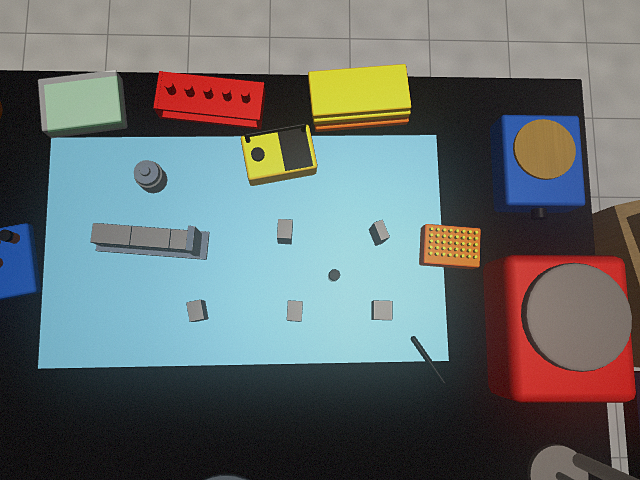

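The scene view shows the wall at about (390,190) with its stop at the near-left end. The standing bricks are at (313,187) (the short one), (255,220), (324,244) and (256,298), the half brick at (191,273) and the vial at (256,258). In the top view the wall spans columns 92–208 with the stop at the right end. The bricks are at (285,231), (379,232), (197,310) and (294,311), and the half brick at (382,310).

```bash
cat > h.py <<'E'
from rig import *
import cv2, numpy as np
def ray(c,uv):
    uv=np.atleast_2d(uv).astype(float); f=240/np.tan(np.radians(c["fovy"])/2)
    d=np.c_[(uv[:,0]-c["cx"])/f,-(uv[:,1]-c["cy"])/f,-np.ones(len(uv))]
    if c.get("fish"):
        q=np.c_[uv[:,0]-c["cx"],uv[:,1]-c["cy"]];r=np.hypot(*q.T);t=r/f;k=np.sin(t)/np.maximum(r,1e-9)
        d=np.c_[q[:,0]*k,-q[:,1]*k,-np.cos(t)]
    T=np.array(c["camera_from_world"]);R=T[:3,:3]
    return -R.T@T[:3,3], d@R
def onz(c,uv,z):
    o,d=ray(c,uv); return (o+d*((z-o[2])/d[:,2])[:,None])[:,:2]
def proj(c,P):
    T=np.array(c["camera_from_world"]);p=np.atleast_2d(P)@T[:3,:3].T+T[:3,3]
    f=240/np.tan(np.radians(c["fovy"])/2)
    if c.get("fish"):
        r=np.hypot(p[:,0],p[:,1]);t=np.arctan2(r,-p[:,2]);k=f*t/np.maximum(r,1e-9)
    else: k=-f/p[:,2]
    return np.c_[c["cx"]+p[:,0]*k,c["cy"]-p[:,1]*k]
def cap(n):
    c=dict(capture(n)); c["fish"]=n=="wrist"; return c
def grey(c):
    h=cv2.cvtColor(c["color"],cv2.COLOR_BGR2HSV); return ((h[...,1]<60)&(h[...,2]>40)).astype(np.uint8)*255
def topface(c,box,z,frac=.85):
    x0,y0,x1,y1=box; K=8
    im=cv2.resize(c["color"][y0:y1,x0:x1],None,fx=K,fy=K,interpolation=cv2.INTER_CUBIC)
    h=cv2.cvtColor(im,cv2.COLOR_BGR2HSV); m=(h[...,1]<70)&(h[...,2]>40)
    v=h[...,2]; p=np.percentile(v[m],85); m=(m&(v>frac*p)).astype(np.uint8)
    cs,_=cv2.findContours(m,0,1); q=max(cs,key=cv2.contourArea)[:,0]/K+[x0-.44,y0-.44]
    P=onz(c,q,z).astype(np.float32)*1000
    (cx,cy),(w,l),a=cv2.minAreaRect(P); return np.round([cx,cy,w,l,a],1)
E
python3 - <<'E'
from h import *
c=cap("top")
for n,b,z in [("far1",(268,212,305,250),.08),("far2",(362,215,398,250),.08),("short",(180,294,215,327),.06),("near",(280,295,312,327),.08),("half",(365,295,402,325),.03),("wall",(85,215,186,262),.07),("stop",(185,215,212,262),.1)]: print(n,topface(c,b,z))
im=cv2.resize(c["color"][200:335,80:410],None,fx=2.4,fy=2.4,interpolation=cv2.INTER_CUBIC)
cv2.imwrite("pics/t1.png",im)
E
```

```text
far1 [ 595.9 -116.7   31.3   40.7   87.4]
far2 [ 559.8 -280.5   13.     8.5   89.3]
short [430.5  63.   40.1  30.6  10.4]
near [ 430.  -138.1   31.2   41.4   86.6]
half [ 4.339e+02 -3.239e+02  6.190e+01  7.860e+01  3.000e-01]
wall [581.4 197.2 158.3  40.4  85.9]
stop [558.5  56.5  43.8  56.8  86. ]
```

View pics/t1.png

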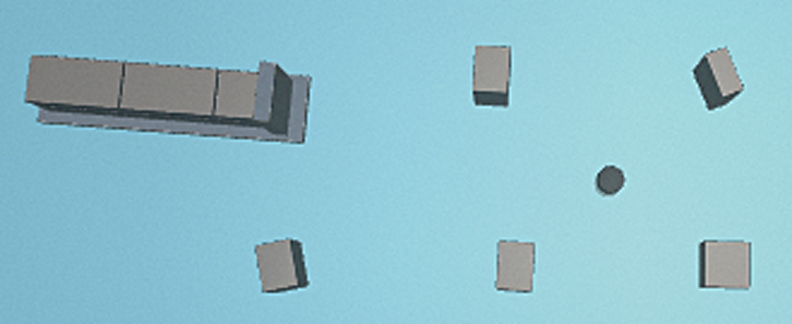

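The crop shows two full bricks: the upper-middle one at world (0.596,-0.117) and the lower-middle one at (0.430,-0.138). The thin brick is at upper right and the half brick at lower right. The wall is turned about -4° and its stop is at the -y end. Next I go above the wall for a close look.

Emit:
jog_arm(delta_pos=[[39, -42, 5], [39, -42, 5], [39, -42, 5], [39, -42, 5], [39, -42, 5], [39, -42, 5], [39, -42, 5], [39, -42, 5], [39, -42, 5], [39, -42, 5], [39, -42, 5], [39, -42, 5]], turn=[-76.5, -76.5, -76.5, -76.5, -76.5, -76.5, -76.5, -76.5, -76.5, -76.5, -76.5, -76.5], grip=[0, 0, 0, 0, 0, 0, 0, 0, 0, 0, 0, 0])

```text
time_s: 1.65
position: [0.5765, 0.1772, 0.2721]
tcp_rot: [[0.069, 0.998, -0.002], [0.998, -0.069, 0.0], [0.0, -0.002, -1.0]]
force: [-0.1, -0.1, 0.2]
opening: 0.999
grasp_force: 0.0
```

Run:
```python
from h import *
c=cap("wrist"); cv2.imwrite("pics/w1.png",c["color"]); s=read_state(); print(s["position"],s["tcp_rot"][:,1],s["time_s"],c["fovy"])
# predicted wall outline from top view
a=np.radians(-4.1);R=np.array([[np.cos(a),-np.sin(a)],[np.sin(a),np.cos(a)]])
P=np.array([[20,100],[-20,100],[-20,-100],[20,-100]])@R.T/1000+[.5799,.1764]
print(proj(c,np.c_[P,np.full(4,.07)]).round(1))
t=cap("top");print("meter", onz(t,[[243,137],[310,125],[317,173],[248,184]],.06).round(3), onz(t,[[248,137],[310,126]],.1).round(3))
```

```text
[0.57655484 0.17743858 0.27223903] [ 0.99767901 -0.06807313 -0.00162815] 1.7 65.70646984690485
[[343.8 107.4]
 [302.3 107.1]
 [303.6 297.1]
 [340.2 297.2]]
meter [[ 0.795 -0.027]
 [ 0.824 -0.169]
 [ 0.718 -0.184]
 [ 0.693 -0.039]] [[ 0.781 -0.041]
 [ 0.807 -0.168]]
```

View pics/w1.png

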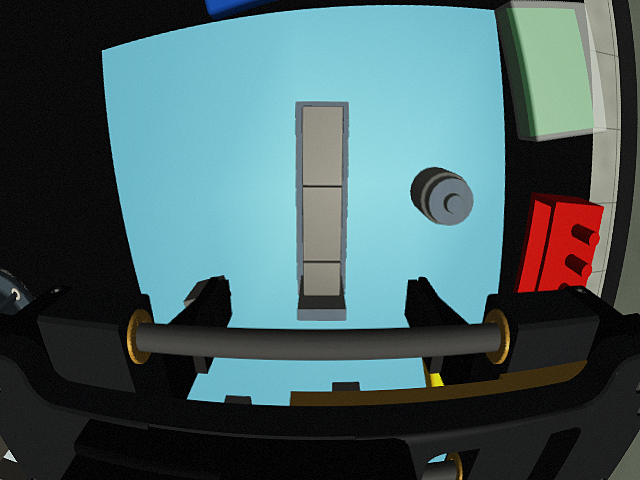

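Wrist view: the second course's top covers columns 303–342 and rows 107–297, with joints at rows 186 and 261 and the stop at row 300. This matches the outline predicted from the top view within about 1 px. I'll refine it with a colour mask.

Run:
```python
from h import *
c=cap("wrist"); im=c["color"].astype(int)
m=((im[...,2]-im[...,0]>3)&(im[...,2]>90)).astype(np.uint8); m[:, :290]=0; m[:,360:]=0; m[:100]=0; m[310:]=0
m=cv2.morphologyEx(m,cv2.MORPH_CLOSE,np.ones((5,5)))
cs,_=cv2.findContours(m,0,1);q=max(cs,key=cv2.contourArea)[:,0]
print(cv2.boundingRect(q))
(cx,cy),(w,l),a=cv2.minAreaRect((onz(c,q,.07)*1000).astype(np.float32));print(cx,cy,w,l,a)
L=[];Rr=[]
for r in range(115,285,5):
    k=np.where(m[r])[0]
    if len(k): L.append([k.min()-.5,r]);Rr.append([k.max()+.5,r])
for E in (L,Rr):
    P=onz(c,E,.07)*1000; f=np.polyfit(P[:,1],P[:,0],1); print(np.degrees(np.arctan(f[0])),np.polyval(f,176.4))
g=im[:,310:335].mean((1,2)); print([ (r,int(g[r])) for r in list(range(104,112))+list(range(183,190))+list(range(258,265))+list(range(290,302))])
print(onz(c,[[322,105],[322,186],[322,261],[322,297]],.07))
```

```text
(302, 107, 42, 189)
580.9530029296875 177.99664306640625 197.6737518310547 43.56913757324219 86.25682830810547
4.006324263494348 559.6032706554123
4.0711842013735104 598.6324024984766
[(104, 111), (105, 113), (106, 76), (107, 135), (108, 143), (109, 141), (110, 141), (111, 141), (183, 153), (184, 147), (185, 100), (186, 18), (187, 80), (188, 156), (189, 153), (258, 135), (259, 142), (260, 116), (261, 52), (262, 49), (263, 116), (264, 148), (290, 125), (291, 124), (292, 124), (293, 126), (294, 127), (295, 81), (296, 31), (297, 38), (298, 39), (299, 39), (300, 40), (301, 40)]
[[0.58642772 0.27854143]
 [0.58110749 0.19852056]
 [0.57595689 0.11919748]
 [0.57326097 0.07699768]]
```

Emit:
jog_arm(delta_pos=[[-14, -37, -5], [-14, -37, -5], [-14, -37, -5], [-14, -37, -5], [-14, -37, -5], [-14, -37, -5], [-14, -37, -5], [-14, -37, -5], [-14, -37, -5]], turn=[4, 4, 4, 4, 4, 4, 4, 4, 4], grip=[1, 1, 1, 1, 1, 1, 1, 1, 1])

```text
time_s: 2.92
position: [0.4383, -0.1928, 0.2227]
tcp_rot: [[-0.001, 1.0, 0.0], [1.0, 0.001, 0.001], [0.001, 0.0, -1.0]]
force: [-0.7, -0.4, -0.7]
opening: 0.065
grasp_force: 0.0
```

Emit:
jog_arm(delta_pos=[[-1, 0, -6], [-1, 0, -12], [-1, 0, -15.5], [-1, 0, -15.5], [-1, 2, -15.5], [-1, 3, -15.5], [-1, 4, -15.5], [-1, 5, -15.5], [-1, 5.7, -15.5], [-1, 6.4, -15.5], [-1, 7, -15.5], [-1, 7, -15.5]], turn=[-3.4, -3.4, -3.4, -3.4, -3.4, -3.4, -3.4, -3.4, -3.4, -3.4, -3.4, -3.4], grip=[1, 1, 1, 1, 1, 1, 1, 1, 1, 1, 1, 1])

```text
time_s: 4.42
position: [0.4279, -0.1235, 0.0674]
tcp_rot: [[0.059, 0.998, -0.001], [0.998, -0.059, 0.0], [0.0, -0.001, -1.0]]
force: [0.0, -0.7, -0.0]
opening: 0.005
grasp_force: 0.0
```

Emit:
jog_arm(delta_pos=[[0, 0, 7], [0, -5, 12], [8, -5, 12], [17, -5, 12], [17, -5, 12], [17, -5, 12], [17, -5, 12]], turn=[0, 0, 0, 0, 0, 0, 0], grip=[1, 1, 1, 1, 1, 1, 1])

```text
time_s: 5.3
position: [0.5967, -0.1736, 0.1866]
tcp_rot: [[0.06, 0.998, -0.003], [0.998, -0.06, 0.001], [0.001, -0.003, -1.0]]
force: [-0.5, -0.3, -0.1]
opening: 0.004
grasp_force: 0.0
```

Run:
```python
from h import *
c=cap("top"); cv2.imwrite("pics/t2.png",cv2.resize(c["color"][200:335,80:410],None,fx=2.4,fy=2.4,interpolation=cv2.INTER_CUBIC))
```

```text
(no output)
```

View pics/t2.png

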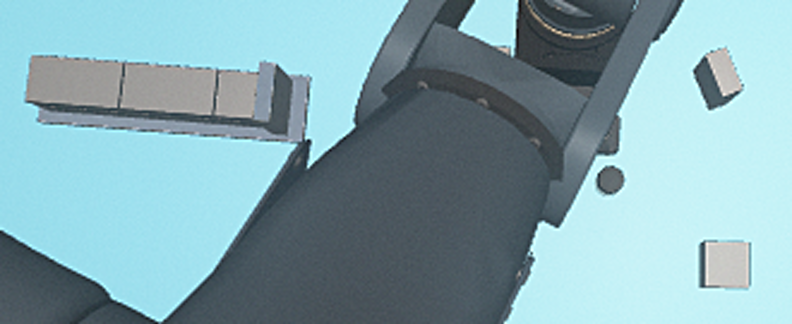

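The arm hides the near bricks in this view; the half brick (724,264), thin brick (718,78) and vial (610,180) are undisturbed. I'll topple the second full brick the same way, then look with the wrist camera.

Emit:
jog_arm(delta_pos=[[0, 0, -6], [0, 0, -12], [0, 0, -12], [0, 2.5, -12], [0, 3.5, -12], [0, 4.5, -12], [0, 5.4, -12], [0, 6.2, -12], [0, 7, -12], [0, 7, -12]], turn=[0, 0, 0, 0, 0, 0, 0, 0, 0, 0], grip=[1, 1, 1, 1, 1, 1, 1, 1, 1, 1])

```text
time_s: 6.6
position: [0.5978, -0.1032, 0.0673]
tcp_rot: [[0.059, 0.998, -0.001], [0.998, -0.059, 0.0], [0.0, -0.001, -1.0]]
force: [0.0, -0.7, -0.7]
opening: 0.001
grasp_force: 0.0
```

Emit:
jog_arm(delta_pos=[[0, 0, 6], [0, 0, 12], [-8, 0, 18], [-8, 0, 18], [-8, 0, 18], [-8, 0, 18], [-8, 0, 18]], turn=[0, 0, 0, 0, 0, 0, 0], grip=[0, 0, 0, 0, 0, 0, 0])

```text
time_s: 7.48
position: [0.5187, -0.1041, 0.2464]
tcp_rot: [[0.06, 0.998, -0.001], [0.998, -0.06, 0.001], [0.001, -0.001, -1.0]]
force: [0.0, -1.2, -0.3]
opening: 0.721
grasp_force: 0.0
```

Run:
```python
from h import *
c=cap("wrist"); cv2.imwrite("pics/w2.png",c["color"])
s=read_state();print(s["position"],s["time_s"])
```

```text
[ 0.51859686 -0.1040529   0.24634288] 7.525
```

View pics/w2.png

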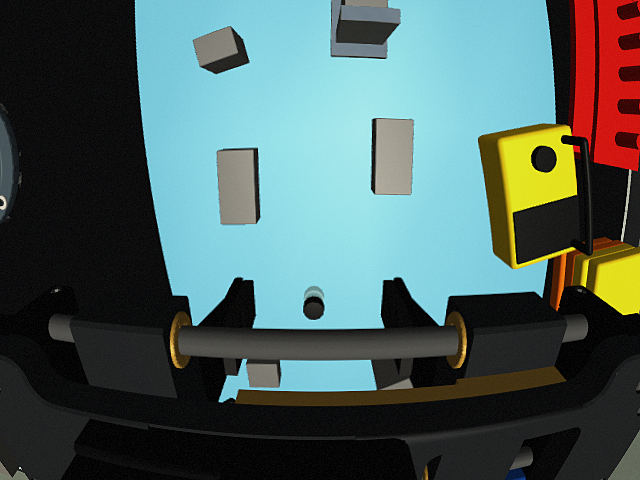

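Both full bricks now lie flat, the near one at (238,187) and the far one at (392,156). The half brick is at (263,373) and the vial (314,300) is untouched.

```bash
cat >> h.py <<'E'
def corner(c,box,z,frac=.8):
    return topface(c,box,z,frac)
E
python3 - <<'E'
from h import *
c=cap("wrist")
print("near",topface(c,(205,140,270,235),.03,.85)); print("far",topface(c,(360,110,425,205),.03,.85)); print("half",topface(c,(240,358,290,395),.03,.85))
t=cap("top"); print("half",topface(t,(365,295,402,325),.03,.9));
E
```

```text
near [433.  -80.4  79.6  40.1  86.6]
far [599.  -58.2  79.8  39.4  87. ]
half [ 433.  -322.2   39.9   40.    88.8]
half [ 4.34e+02 -3.24e+02  6.20e+01  7.87e+01  2.00e-01]
```

Emit:
jog_arm(delta_pos=[[8, 4.6, -5], [8, 4.6, -10], [8, 4.6, -15], [8, 4.6, -20], [8, 4.6, -23], [8, 4.6, -24.2], [8, 4.6, -24.2], [8, 4.6, -24.2], [8, 4.6, -24.2], [8, 4.6, -24.2], [8, 4.6, -24.2], [8, 4.6, -24.2]], turn=[0.4, 0.4, 0.4, 0.4, 0.4, 0.4, 0.4, 0.4, 0.4, 0.4, 0.4, 0.4], grip=[0, 0, 0, 0, 0, 0, 0.6, 0.8, 0.8, 0.8, 0.8, 0.8])

```text
time_s: 9.12
position: [0.5989, -0.0582, 0.006]
tcp_rot: [[0.053, 0.999, 0.002], [0.999, -0.053, -0.0], [-0.0, 0.002, -1.0]]
force: [0.9, 0.5, 2.7]
opening: 0.456
grasp_force: 30.0
```

Emit:
jog_arm(delta_pos=[[0, 0, 5], [0, 0, 10], [0, 0, 14], [-1, 6, 14], [-2, 12, 14], [-2.4, 18.2, 14], [-2.4, 18.2, 14], [-2.4, 18.2, 14], [-2.4, 18.2, 14]], turn=[0, 0, 0, 0, 0, -1, -1, -1, -1], grip=[0.8, 0.8, 0.8, 0.8, 0.8, 0.8, 0.8, 0.8, 0.8])

```text
time_s: 10.25
position: [0.5739, 0.1226, 0.1449]
tcp_rot: [[0.072, 0.997, -0.002], [0.997, -0.072, -0.0], [-0.001, -0.002, -1.0]]
force: [-0.4, 0.7, -6.2]
opening: 0.456
grasp_force: 30.0
```

Emit:
jog_arm(delta_pos=[[0.14, 0, -3], [0.14, 0, -5.5], [0.14, 0, -6.5], [0.14, 0, -6.8], [0.14, 0, -6.8]], turn=[0, 0, 0, 0, 0], grip=[0.8, 0.8, 0.8, 0.8, 0.8])

```text
time_s: 10.88
position: [0.5763, 0.1236, 0.0781]
tcp_rot: [[0.071, 0.997, 0.001], [0.997, -0.071, 0.0], [0.0, 0.001, -1.0]]
force: [-0.5, -0.9, -6.0]
opening: 0.461
grasp_force: 30.0
```

Run:
```python
from h import *
c=cap("wrist"); cv2.imwrite("pics/w3.png",cv2.resize(c["color"][60:400,180:470],None,fx=1.7,fy=1.7,interpolation=cv2.INTER_CUBIC))
```

```text
(no output)
```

View pics/w3.png

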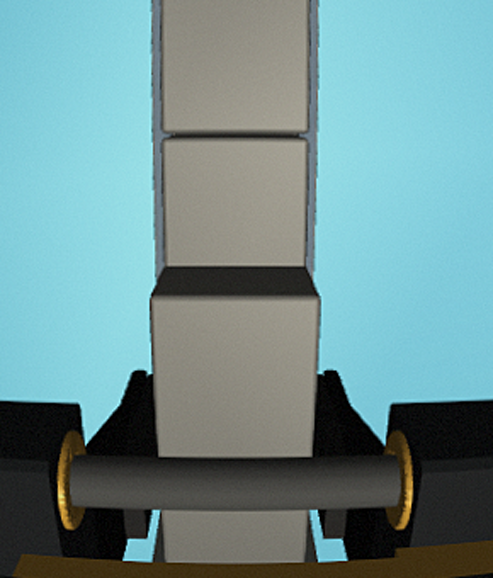

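The crop shows the held brick (columns 152–320) centred over the wall (162–308, centre 235), just above the second course. Now I lower it and push it gently to the stop.

Emit:
jog_arm(delta_pos=[[0, 0, -0.15], [0, 0, -0.3], [0, 0, -0.3], [0, -0.2, -0.3], [0, -0.4, -0.3], [0, -0.5, -0.3], [0, -0.6, -0.3]], turn=[0, 0, 0, 0, 0, 0, 0], grip=[0.8, 0.8, 0.8, 0.8, 0.8, 0.8, 0.8])

```text
time_s: 11.8
position: [0.5769, 0.1196, 0.076]
tcp_rot: [[0.071, 0.997, 0.004], [0.997, -0.071, 0.003], [0.003, 0.004, -1.0]]
force: [-0.7, 6.0, 5.0]
opening: 0.456
grasp_force: 30.0
```

Emit:
jog_arm(delta_pos=[[-0.08, -0.2, 0], [-0.15, -0.3, 0], [-0.15, -0.4, 0], [-0.15, -0.5, 0]], turn=[0, 0, 0, 0], grip=[0.8, 0.8, 0.8, 0.8])

```text
time_s: 12.3
position: [0.5769, 0.1184, 0.0761]
tcp_rot: [[0.073, 0.997, 0.008], [0.997, -0.073, 0.009], [0.009, 0.007, -1.0]]
force: [2.7, 20.3, 2.0]
opening: 0.458
grasp_force: 30.0
```

Emit:
jog_arm(delta_pos=[[0, 0.5, 0.1], [-0.1, 0.5, 0.1], [-0.1, 0.5, 0.1], [-0.1, 0.3, 0.0], [-0.1, 0.1, 0], [-0.1, 0, 0]], turn=[0, 0, 0, 0, 0, 0], grip=[0.8, 0.8, 0.8, 0.8, 0.8, 0.8])

```text
time_s: 13.05
position: [0.5747, 0.1185, 0.076]
tcp_rot: [[0.074, 0.997, 0.005], [0.997, -0.074, 0.01], [0.01, 0.004, -1.0]]
force: [3.5, 23.4, 4.7]
opening: 0.457
grasp_force: 30.0
```

Emit:
jog_arm(delta_pos=[[0, 0, 0], [0, 0.3, 0], [0, 0.3, 0], [0, 0.3, 4], [0, 0.3, 9], [-5, -6, 12], [-10, -13, 12], [-14.1, -19.4, 12], [-14.1, -19.4, 10], [-14.1, -19.4, 7], [-14.1, -19.4, 4], [-14.1, -19.4, 4]], turn=[0, 0, 0, 0, 0, 0.8, 0.8, 0.8, 0.8, 0.8, 0.8, 0.8], grip=[0.2, 0, 0, 0, 0, 0, 0, 0, 0, 0, 0, 0])

```text
time_s: 14.55
position: [0.4302, -0.081, 0.1132]
tcp_rot: [[0.058, 0.998, -0.005], [0.998, -0.058, 0.002], [0.002, -0.005, -1.0]]
force: [0.6, -0.1, 0.7]
opening: 1.003
grasp_force: 0.0
```

Run:
```python
from h import *
s=read_state();print(s["position"],np.degrees(np.arctan2(s["tcp_rot"][1,1],s["tcp_rot"][0,1])))
c=cap("wrist"); cv2.imwrite("pics/w4.png",c["color"])
c=cap("top");print(topface(c,(130,205,215,262),.1,.85)); cv2.imwrite("pics/t3.png",c["color"][200:335,80:410])
```

```text
[ 0.43016847 -0.08101298  0.11315065] -3.2985827204261016
[576.9 127.2 128.7  49.5  85.3]
```

Emit:
jog_arm(delta_pos=[[0.3, 0, -5], [0.3, 0, -9], [0.3, 0, -10.7], [0.3, 0, -10.7], [0.3, 0, -10.7], [0.3, 0, -10.7], [0.3, 0, -10.7], [0.3, 0, -10.7], [0.3, 0, -10.7]], turn=[0, 0, 0, 0, 0, 0, 0, 0, 0], grip=[0, 0, 0, 0.6, 0.8, 0.8, 0.8, 0.8, 0.8])

```text
time_s: 15.78
position: [0.4343, -0.0808, 0.0078]
tcp_rot: [[0.056, 0.998, -0.001], [0.998, -0.056, 0.0], [0.0, -0.001, -1.0]]
force: [-2.2, -0.9, 3.8]
opening: 0.46
grasp_force: 30.0
```

Emit:
jog_arm(delta_pos=[[0, 0, 6], [0, 0, 12], [2, 4, 14], [6, 10, 14], [9, 16, 14], [12, 22, 14], [14.7, 28.5, 14], [14.7, 28.5, 14], [14.7, 28.5, 14], [14.7, 28.5, 11], [14.7, 28.5, 9], [14.7, 28.5, 9]], turn=[0, 0, 0, -0.8, -0.8, -0.8, -0.8, -0.8, -0.8, -0.8, -0.8, -0.8], grip=[0.8, 0.8, 0.8, 0.8, 0.8, 0.8, 0.8, 0.8, 0.8, 0.8, 0.8, 0.8])

```text
time_s: 17.27
position: [0.5784, 0.2025, 0.0943]
tcp_rot: [[0.071, 0.997, -0.009], [0.997, -0.071, -0.002], [-0.002, -0.009, -1.0]]
force: [-0.6, 0.4, -6.9]
opening: 0.454
grasp_force: 30.0
```

Emit:
jog_arm(delta_pos=[[0.1, 0.15, -0.5], [0.2, 0.15, -1], [0.2, 0.15, -1.5], [0.2, 0.15, -1.8], [0.2, 0.15, -1.8]], turn=[0, 0, 0, 0, 0], grip=[0.8, 0.8, 0.8, 0.8, 0.8])

```text
time_s: 17.9
position: [0.5838, 0.2055, 0.0793]
tcp_rot: [[0.07, 0.998, -0.001], [0.998, -0.07, -0.0], [-0.0, -0.001, -1.0]]
force: [-0.4, 0.4, -8.3]
opening: 0.46
grasp_force: 30.0
```

Run:
```python
from h import *
c=cap("wrist"); cv2.imwrite("pics/w5.png",cv2.resize(c["color"][60:480,180:470],None,fx=1.4,fy=1.4,interpolation=cv2.INTER_CUBIC))
```

```text
(no output)
```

View pics/w5.png

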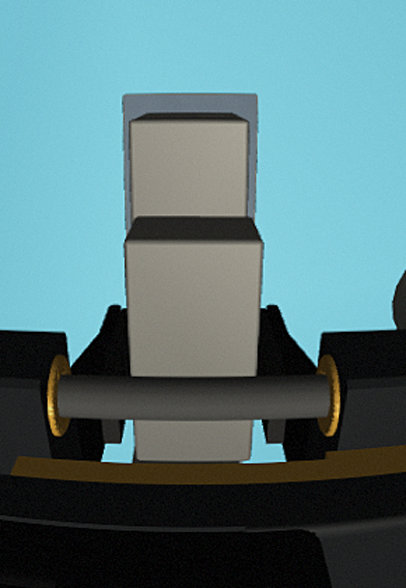

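The held brick sits about 2–3 mm towards +x (bottom edge columns 134–256 against the wall's 131–249). I'll correct that, lower it and push.

Emit:
jog_arm(delta_pos=[[-0.2, 0, 0], [-0.3, 0, -0.2], [-0.3, 0, -0.3], [-0.3, -0.3, -0.3], [-0.3, -0.6, -0.3], [-0.3, -0.8, -0.3], [-0.3, -0.9, -0.3], [-0.3, -1, -0.3]], turn=[0, 0, 0, 0, 0, 0, 0, 0], grip=[0.8, 0.8, 0.8, 0.8, 0.8, 0.8, 0.8, 0.8])

```text
time_s: 18.95
position: [0.5827, 0.198, 0.0779]
tcp_rot: [[0.072, 0.997, 0.005], [0.997, -0.072, 0.005], [0.005, 0.004, -1.0]]
force: [-1.0, 11.2, 2.3]
opening: 0.458
grasp_force: 30.0
```

Emit:
jog_arm(delta_pos=[[0, 0.4, 0.1], [-0.2, 0.4, 0.1], [-0.2, 0.4, 0.1], [-0.2, 0.2, 0], [-0.2, 0, 0], [-0.2, -0.2, 0], [-0.2, -0.3, 0]], turn=[0, 0, 0, 0, 0, 0, 0], grip=[0.8, 0.8, 0.8, 0.8, 0.8, 0.8, 0.8])

```text
time_s: 19.82
position: [0.5803, 0.198, 0.0779]
tcp_rot: [[0.073, 0.997, 0.005], [0.997, -0.073, 0.01], [0.01, 0.004, -1.0]]
force: [2.3, 19.0, 3.2]
opening: 0.459
grasp_force: 30.0
```

Emit:
jog_arm(delta_pos=[[0, 0, 0], [0, 0.3, 0], [0, 0.3, 0], [0, 0.3, 5], [0, 0.3, 10], [-3, -5, 12], [-6, -10, 12], [-9, -16, 12], [-12, -22, 12], [-14.7, -28, 12], [-14.7, -34, 12], [-14.7, -40, 12]], turn=[0, 0, 0, 0, 0, 0, 0, 0, 1, 2, 3, 3], grip=[0.2, 0, 0, 0, 0, 0, 0, 0, 0, 0, 0, 0])

```text
time_s: 21.32
position: [0.4307, -0.2028, 0.1967]
tcp_rot: [[0.019, 1.0, -0.001], [1.0, -0.019, 0.0], [0.0, -0.001, -1.0]]
force: [1.4, 0.6, 0.3]
opening: 1.001
grasp_force: 0.0
```

Emit:
jog_arm(delta_pos=[[0, -6, 0], [0, -11.3, 0], [0, -11.3, -4], [0, -11.3, -8], [0, -11.3, -8], [0, -11.3, -8]], turn=[0, 0, 0, 0, 0, 0], grip=[0, 0, 0, 0, 0, 0])

```text
time_s: 22.08
position: [0.4324, -0.3145, 0.1174]
tcp_rot: [[0.018, 1.0, 0.001], [1.0, -0.018, -0.001], [-0.001, 0.001, -1.0]]
force: [0.5, 0.3, -0.4]
opening: 0.998
grasp_force: 0.0
```

Run:
```python
from h import *
s=read_state();print(s["position"],np.degrees(np.arctan2(s["tcp_rot"][1,1],s["tcp_rot"][0,1])))
c=cap("top"); cv2.imwrite("pics/t4.png",cv2.resize(c["color"][200:335,80:410],None,fx=2.4,fy=2.4,interpolation=cv2.INTER_CUBIC))
```

```text
[ 0.43237083 -0.31448413  0.11741547] -1.0222280317200056
```

View pics/t4.png

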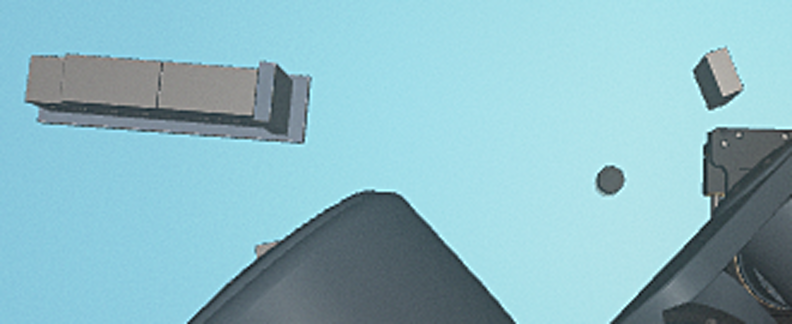

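Both full bricks are seated tight at the stop: the joint is at (160,85) and the far end at (63,80). The thin brick and vial are untouched. I'll grip the half brick with the tips at about 14 mm, so the gripper's body passes over the 80 mm thin brick.

Emit:
jog_arm(delta_pos=[[0, -0.75, -4], [0, -0.75, -8], [0, -0.75, -10.3], [0, -0.75, -10.3], [0, -0.75, -10.3], [0, -0.75, -10.3], [0, -0.75, -10.3], [0, -0.75, -10.3], [0, -0.75, -10.3]], turn=[0, 0, 0, 0, 0, 0, 0, 0, 0], grip=[0, 0, 0, 0.3, 0.6, 0.8, 0.8, 0.8, 0.8])

```text
time_s: 23.25
position: [0.4327, -0.3219, 0.014]
tcp_rot: [[0.018, 1.0, 0.001], [1.0, -0.018, -0.001], [-0.001, 0.001, -1.0]]
force: [1.1, 0.9, 2.9]
opening: 0.456
grasp_force: 30.0
```

Emit:
jog_arm(delta_pos=[[0, 0, 6], [0, 0, 12], [0, 3, 17], [0, 9, 17], [0, 15, 17], [0, 21, 17], [2, 27, 17], [5, 32, 17], [8, 37, 17], [11, 42, 17], [13, 47, 17], [15.2, 52, 17]], turn=[0, 0, 0, 0, 0, 0, 0, 0, -1, -2, -3, -3], grip=[0.8, 0.8, 0.8, 0.8, 0.8, 0.8, 0.8, 0.8, 0.8, 0.8, 0.8, 0.8])

```text
time_s: 24.75
position: [0.5831, 0.1999, 0.182]
tcp_rot: [[0.07, 0.998, -0.004], [0.998, -0.07, -0.001], [-0.001, -0.004, -1.0]]
force: [0.6, 0.0, -4.0]
opening: 0.46
grasp_force: 30.0
```

Emit:
jog_arm(delta_pos=[[0, 4, 0], [0, 6.8, 0], [0, 6.8, 0], [0, 6.8, -4], [0, 6.8, -7], [0, 6.8, -7], [0, 6.8, -7]], turn=[0, 0, 0, 0, 0, 0, 0], grip=[0.8, 0.8, 0.8, 0.8, 0.8, 0.8, 0.8])

```text
time_s: 25.62
position: [0.5847, 0.266, 0.1141]
tcp_rot: [[0.071, 0.997, 0.001], [0.997, -0.071, -0.0], [0.0, 0.001, -1.0]]
force: [1.0, 1.0, -3.1]
opening: 0.458
grasp_force: 30.0
```

Emit:
jog_arm(delta_pos=[[0, 0, -1.5], [0, 0, -2.5], [0, 0, -3], [0, 0, -3.15], [0, 0, -3.2], [0, -0.3, -3.2], [0, -0.5, -3.2], [0, -0.7, -3.2], [0, -0.9, -3.2], [0, -1, -3.2]], turn=[0, 0, 0, 0, 0, 0, 0, 0, 0, 0], grip=[0.8, 0.8, 0.8, 0.8, 0.8, 0.8, 0.8, 0.8, 0.8, 0.8])

```text
time_s: 26.88
position: [0.5861, 0.2585, 0.084]
tcp_rot: [[0.071, 0.997, 0.005], [0.997, -0.071, 0.004], [0.004, 0.005, -1.0]]
force: [0.4, 4.0, 5.9]
opening: 0.458
grasp_force: 30.0
```

Emit:
jog_arm(delta_pos=[[-0.1, 0, 0.1], [-0.15, -0.1, 0.05], [-0.15, -0.3, 0], [-0.15, -0.5, 0], [-0.15, -0.6, 0], [-0.15, -0.6, 0]], turn=[0, 0, 0, 0, 0, 0], grip=[0.8, 0.8, 0.8, 0.8, 0.8, 0.8])

```text
time_s: 27.62
position: [0.586, 0.2583, 0.0842]
tcp_rot: [[0.072, 0.997, 0.01], [0.997, -0.072, 0.013], [0.014, 0.009, -1.0]]
force: [2.0, 20.4, 2.6]
opening: 0.459
grasp_force: 30.0
```

Emit:
jog_arm(delta_pos=[[0, 0, 0], [0, 0.4, 0], [0, 0.4, 0], [0, 0.4, 5], [0, 0.4, 10], [0, -4, 16], [0, -8, 19], [0, -8, 19], [0, -8, 19]], turn=[0, 0, 0, 0, 0, 0, 0, 0, 0], grip=[0.2, 0, 0, 0, 0, 0, 0, 0, 0])

```text
time_s: 28.75
position: [0.5819, 0.1702, 0.2708]
tcp_rot: [[0.071, 0.997, -0.002], [0.997, -0.071, 0.0], [0.0, -0.002, -1.0]]
force: [0.1, 0.1, -0.2]
opening: 1.002
grasp_force: 0.0
```

Run:
```python
from h import *
c=cap("wrist"); im=c["color"]; cv2.imwrite("pics/w6.png",cv2.resize(im[60:340,220:440],None,fx=2.1,fy=2.1,interpolation=cv2.INTER_CUBIC))
g=im[:,308:336].astype(int).mean((1,2)); r=[k for k in range(70,320) if g[k]<min(g[k-4],g[k+4])-15]; print(r)
print(onz(c,[[322,k] for k in r],.1).round(4))
print(read_state()["position"])
```

```text
[96, 97, 139, 140, 141, 226, 227, 228, 303]
[[0.592  0.2776]
 [0.592  0.2767]
 [0.5893 0.239 ]
 [0.5892 0.2381]
 [0.5892 0.2372]
 [0.5837 0.1588]
 [0.5837 0.1578]
 [0.5836 0.1569]
 [0.5783 0.0787]]
[0.58150522 0.17069591 0.27006063]
```

View pics/w6.png

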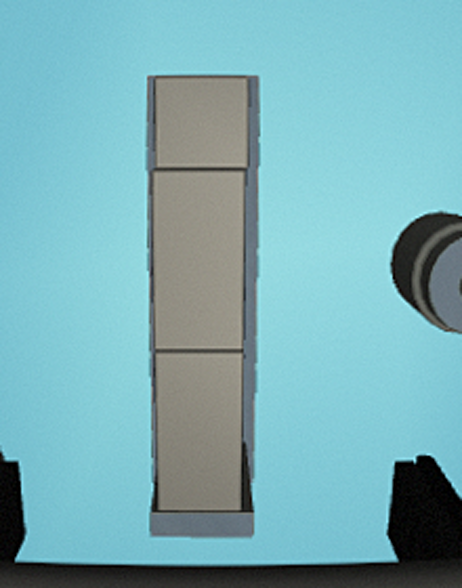

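Three bricks lie in the order full, full, half with tight joints (rows 168 and 350 of the crop). The half brick is about 1.5 mm towards +x. I'll measure the face offsets.

Run:
```python
from h import *
c=cap("wrist"); im=c["color"].astype(int)
m=((im[...,2]-im[...,0]>3)&(im[...,2]>90))
for n,a,b in [("half",100,137),("b2",145,222),("b1",233,295)]:
    E=[]
    for r in range(a,b,3):
        k=np.where(m[r,285:360])[0]+285; E.append([k.min()-.5,r,k.max()+.5])
    E=np.array(E);l=onz(c,E[:,:2],.1)*1000;q=onz(c,E[:,[2,1]],.1)*1000
    mid=(l+q)/2; f=np.polyfit(mid[:,1],mid[:,0],1)
    print(n,"dx",np.median(mid[:,0]-(579.1+.0705*(mid[:,1]-176.4))).round(2),"w",np.median(q[:,0]-l[:,0]).round(1),"ang",np.degrees(f[0]).round(2))
```

```text
half dx 0.12 w 38.7 ang 0.13
b2 dx -1.28 w 38.9 ang 4.34
b1 dx -1.4 w 39.1 ang 3.84
```

Run:
```python
from h import *
c=cap("wrist"); im=c["color"].astype(float)
s=cv2.GaussianBlur(im[...,2]-im[...,0],(0,0),.8)  # beige vs blue
def cross(p,lev):
    k=np.where((p[:-1]-lev)*(p[1:]-lev)<0)[0]; return k[0]+(lev-p[k[0]])/(p[k[0]+1]-p[k[0]])
def ang(pts,ax):
    P=onz(c,pts,.1)*1000; f=np.polyfit(P[:,ax],P[:,1-ax],1); return np.degrees(np.arctan(f[0])).round(2)
for n,a,b in [("half",101,136),("b2",146,222),("b1",233,295)]:
    L=[[285+cross(s[r,285:320],-4),r] for r in range(a,b)]
    Q=[[360-cross(s[r,360:325:-1],-4),r] for r in range(a,b)]
    print(n,ang(L,1),ang(Q,1))
v=cv2.GaussianBlur(im.mean(2),(0,0),.8)
for n,a,b in [("end",91,103),("joint2",134,147),("joint1",221,234)]:
    T=[]
    for x in range(300,334 if n!="end" else 336):
        w=np.clip(v[a:b,x].max()*.8-v[a:b,x],0,None); T.append([x,a+(w*np.arange(b-a)).sum()/w.sum()])
    print(n,ang(T,0))
```

```text
half 4.3 4.09
b2 4.17 4.13
b1 4.46 0.59
end -3.67
joint2 -4.16
joint1 -4.23
```

The bricks all lie at about the wall's -4° and inside the tolerances, and the gripper is clear. Handing in.

```bash
python3 -c "
from rig import *
print(hand_in())"
```

```text
the job is handed in; nothing more can be done
None
```

The third course is laid full, full, half from the end stop: joints look tight, faces measure within about 1.5 mm of the wall's, and all three bricks are released. I've handed the job in at about 29 s; the hand-in gave no verdict.

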